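Load and lock a headset hanger in the accessory rail

TASK

Take the headset hanger with the T-shaped shoe, enter the shoe into the open flared end of the accessory rail, and slide the hanger along until it is fully home against the end stop. Then press the locking pin on top of the rail fully down behind it, so that the hanger cannot run out. Leave the other hanger and everything else on the desk where it is.

Things in the scene. Friction and masses are not known exactly. Their poses are not given: they have to be found in the camera images.
- hanger_grip (a point): Headset hanger, loose, upright on the desk: aluminium J-hook, 0.15-0.31 kg. Point on the axis of its grip block (26 x, 36 y, 76 mm high), 46 mm above its underside; grip here from above across y. Axes: z up, -x to the shoe. At its foot a hook arm, 30 mm wide, 8 thick, runs to +x and ends in a 30 mm high lip 75 mm from the axis.
- hanger_shoe (a point): Centre of the hanger's T-shoe: upright steel plate 6 (x) x 70 (y) x 36 mm (z), joined to the grip block's -x side by a neck 40 mm wide, 10 mm high. 50 mm from the grip point towards -x and 16 mm lower (30 mm above the underside). Axes as the hanger's; in the rail they are parallel to the rail's axes.
- rail: Fixed aluminium C-channel on a dark stand; origin on the desk under its middle. Runs along y, -110 to +110 mm; x -9 to 9; 50 mm high, centre line 165 mm above the desk. Inside 10 (x) x 42 mm (z); slot 17 mm high faces +x, for the neck. Open only at the -y end. The shoe has 2 mm play each way in x, 3 mm in z; released, the hanger sags about 0.1 rad. Posts on its -x side.
- rail_mouth (a point): Middle of the open mouth, the outer rim of the flare, at y = -135 mm in the rail's frame on the channel's centre line; from here to y = -110 mm the walls taper (each opens by about 7 mm). Same axes as the rail.
- rail_stop (a point): Inner face of the end stop, at y = +104 mm in the rail's frame on the centre line. When home the shoe's end touches it, so the shoe's centre is 35 mm from it.
- pin (a joint): Locking pin: 0 is up, 0.014 m is fully down; 4 N of friction holds it wherever it is left. A shoe underneath blocks it. It starts up.
- pin_top (a point): Top centre of the pin's black round knob, 24 mm diameter and 8 mm thick, on the rail's roof at y = +20 mm, x = 0 in the rail's frame; when up it is 212 mm above the desk, when down 198 mm. Press straight down.
- wall_hook_mid (a point): The other hanger, not wanted: the same J-hook but with a flat square screw plate (62 x 62 x 6 mm) on the block's back and no neck or shoe; loose. Point on the block's axis 38 mm above the desk.
- mouse: Black computer mouse, 105 x 60 x 32 mm, loose; origin at its underside's centre.
- tip_jar: Clear jar, 56 mm diameter, 65 mm high, loose; origin at its underside's centre.
- gel_bottle: White bottle, 60 mm diameter, 150 mm high, loose; origin at its underside's centre.
- headset: Headset lying flat, about 165 x 175 x 68 mm, loose; origin on the desk, midway.
- handset: Grey response handset, a rod 122 mm long and 28 mm thick, loose; origin at its underside's centre.
Mind the look-alikes: they are no part of the job. Leave any pink look-alike of the part that bears hanger_grip alone.

How it is judged:
By the outcome, as a careful person would: the job done as asked, in the order asked, and still so for the second after the job is handed in, with the robot touching nothing.
It also fails if it takes over 51 s, if anything falls off the work surface, if the arm or the gripper's body presses on something with over 40 N, if the wrist force passes 120 N, or if a joint passes its speed limit or range.

ROBOT

A 7-joint arm with a two-finger parallel gripper is mounted at the origin on the work surface. World frame = base frame: x ahead of the robot, y to its left, z up, the work surface at z = 0. Lengths are in mm, angles in rad, forces in N, time in s.
With the tool pointing down it reaches from about 350 to 900 mm from the base axis. Payload 8.1 kg.
Tool frame: the origin (TCP) lies at the very end of the fingers, on their centre line; the grasp point (between the pads) lies 19 mm behind it; y points along the fingers, z is the direction in which the jaws open and shut, and the axes are right-handed (so a half turn about y gives the same grasp; the last joint's range is limited). The gripper opens to 92 mm and grips with 3 to 60 N. Pads are 19 mm wide; open, the fingers measure 130 mm over their backs; the gripper's body (75 mm by 190 mm) begins 47 mm behind the grasp point.
Start: joints at [-0.103, 0.434, 0.025, 1.573, -0.012, 1.134, -0.075], TCP at [625.013, -0.027, 226.742] pointing down, gripper open.
Joint ranges: [-2.62, 2.62], [-0.44, 2.09], [-1.27, 1.32], [0.08, 2.57], [-1.32, 4.46], [0.12, 2], [-2.74, 2.74]. Speed limits (rad/s): [2.22, 2.22, 3.01, 3.01, 3.14, 3.14, 3.14].

INTERFACE

Orientations are given as a unit quaternion [w, x, y, z].
In Python, from station import ctrl, optics gives the robot as it stands.
- The arm moves only by the shell command python3 -m creep 'ROWS' [FORCE]. ROWS is JSON, one flat list of numbers, 7 for each row, row after row: the shift along the tool's x, y, z in units of 30 mm (1.0 is 30 mm), then the turn, a rotation vector about the tool's x, y, z in units of 10 degrees (1.0 is 10 degrees), then the closure, from -1 (fully open) to 1 (shut), so that 0 is half open. In form: [tx, ty, tz, wx, wy, wz, claw, tx, ty, tz, wx, wy, wz, claw, ...]. A call has 1 to 8 rows; each row shifts and turns the commanded pose from where the row before left it, along the tool's axes as they then stand; what a row does not reach is not made up. A row lasts 1/8 s, in which the tool goes at most 62.5 mm and 10.7 degrees, less where a joint would pass 70% of its speed; a pose out of reach is approached as far as the arm can. A call is refused whole if a number of a shift passes 1 or a number of a turn 1, either way. A call with a gripper value outside its range is refused whole. The fingers move at their own pace and stop on an object; FORCE is the grip in N (left out, the last holds). Time passes only in rows, so rows that do not move let the fingers close. It gives the time, the measured TCP pose, the force and the opening at its end, in the units of the state.
- ctrl.state(): the state, without advancing time (a new reading comes with each control period).
- optics.snapshot(name): name is "scene" or "side" or "wrist"; returns (picture, depth): 480x640x3 uint8, red, green, blue; 480x640 float32, mm along the optical axis (not along the pixel's ray), 0 where there is no reading.
- optics.calibration(name): a dict with "fx", "fy", "cx", "cy" (pixels), "camera_from_world" (4x4, takes a point from world to camera coordinates). Camera axes: x right, y down, z forward; pixel columns grow to the right and rows downward; lengths in mm; the calibration is good to about 2 mm. A picture is of the moment at which its call begins: read the wrist's pose just before it. calibration takes no time and is no camera call; for the wrist camera it gives the pose at the moment of the call.
- ctrl.hand_in(): hands the job in, once; it reports no verdict.
The state is a dict: "t": time; "joints": joint angles; "qd": joint speeds; "joint_efforts": joint torques, N m; "position": TCP position; "orientation": TCP orientation; "force": force on the tool from outside, world axes, zero at the start; "torque": the same for the moment, N m; "grip_width": finger opening in mm.
Only numpy, scipy, OpenCV 4.12 (cv2) and the standard library are available. Lean on these libraries where they do the work, as an engineer would, in place of code of your own. Each camera call takes 0.05 s, during which the arm holds its last target. There are 200 camera calls.

## Working session

There is one attempt and no reset: what is moved stays moved. The work goes in short steps, Python scripts to look and compute and a shell command to move; the robot and the scene stay as the last step left them, time stands still between calls to the robot, and variables do not carry over. Pictures are saved under pics/ and viewed, about 8 in all and at most 12, crops included, and the job is handed in when it is done.

```bash
ls; mkdir -p pics; python3 - <<'E'
from station import ctrl, optics
import numpy as np,cv2
s=ctrl.state(); print(s['t'],s['position'],s['orientation'],s['grip_width'],s['force'])
for n in ('scene','side'):
    p,d=optics.snapshot(n); cv2.imwrite(f'pics/{n}0.png',p[:,:,::-1]); np.save(f'pics/{n}0.npy',d)
    c=optics.calibration(n); print(n,c['fx'],c['cx'],c['cy']); print(np.round(c['camera_from_world'],3))
E
```

```text
pics
0.0 [ 6.24493868e+02 -4.84726852e-02  2.25968935e+02] [-0.4995665   0.5004177  -0.50035557  0.49965963] 91.91143098229024 [-0.32096201 -0.24285352  0.28946178]
scene 524.2316222774131 318.99833121703745 238.98438146136277
[[-1.160000e-01  9.930000e-01 -1.900000e-02  7.535100e+01]
 [ 5.810000e-01  5.200000e-02 -8.120000e-01 -1.825480e+02]
 [-8.060000e-01 -1.050000e-01 -5.830000e-01  1.811125e+03]
 [ 0.000000e+00  0.000000e+00  0.000000e+00  1.000000e+00]]
side 494.56049523691746 309.7345609606954 235.77167029643945
[[ 9.750000e-01 -2.200000e-01  1.600000e-02 -4.874340e+02]
 [-1.340000e-01 -6.490000e-01 -7.490000e-01  1.519080e+02]
 [ 1.750000e-01  7.290000e-01 -6.620000e-01  1.482901e+03]
 [ 0.000000e+00  0.000000e+00  0.000000e+00  1.000000e+00]]
```

View pics/scene0.png

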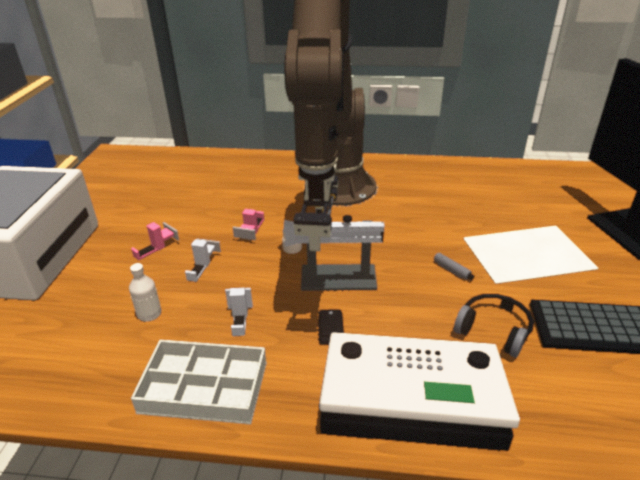

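View pics/side0.png

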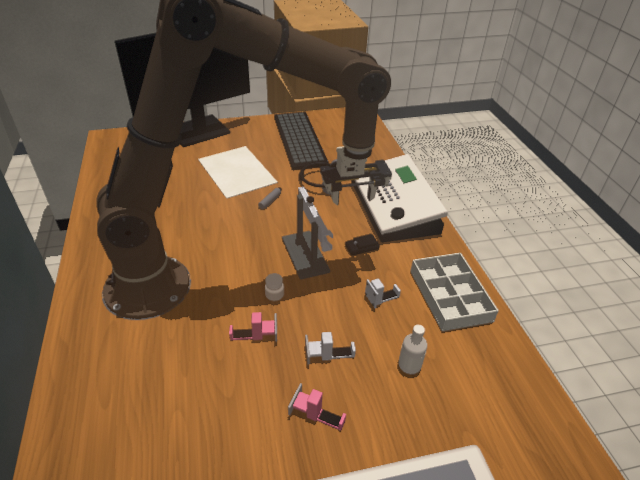

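The scene shows two silver hangers, at (203,255) and (237,305), which are (326,348) and (377,292) in the side view. There are also two pink look-alikes. The rail runs from (288,232) to (383,232) in the scene, with the pin at (347,218). I'll enlarge both silver hangers and the rail.

```bash
python3 - <<'E'
import cv2,numpy as np
a=cv2.imread('pics/scene0.png');b=cv2.imread('pics/side0.png')
r=lambda im,x,y,w,h:cv2.resize(im[y:y+h,x:x+w],(400,300),interpolation=cv2.INTER_CUBIC)
cv2.imwrite('pics/crop1.png',np.vstack([np.hstack([r(a,165,220,120,90),r(b,290,275,120,90)]),np.hstack([r(a,275,200,120,90),r(b,270,185,120,90)])]))
E
```

```text
(no output)
```

View pics/crop1.png

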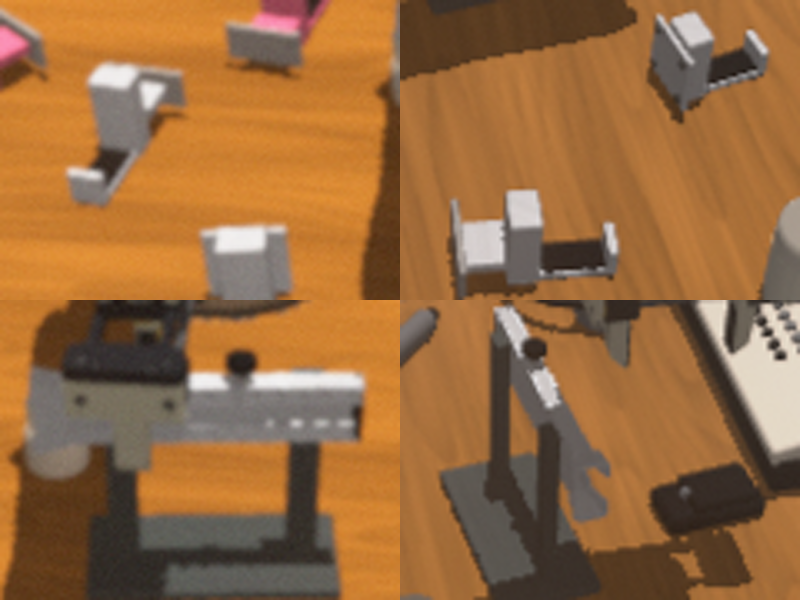

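The hanger at scene (203,255), side (326,348), is the one I want: it has a neck and an upright T-plate. The one at scene (237,305) has a square plate flat on its block, so it stays put. The flare is at the rail's -y end. Next I'll measure both by depth from the two views.

```bash
cat > h.py <<'E'
import numpy as np,cv2
from station import ctrl,optics
def cloud(d,c):
    v,u=np.mgrid[:480,:640]; 
    P=np.stack([(u-c['cx'])/c['fx']*d,(v-c['cy'])/c['fy']*d,d],-1)
    T=np.linalg.inv(c['camera_from_world']); W=P@T[:3,:3].T+T[:3,3]; W[d<=0]=np.nan; return W
E
python3 - <<'E'
from h import *
for n,(x,y,w,h),(rx,ry,rw,rh) in (('scene',(180,232,42,50),(280,210,110,45)),('side',(300,325,60,42),(290,185,45,70))):
    d=np.load(f'pics/{n}0.npy');im=cv2.imread(f'pics/{n}0.png');W=cloud(d,optics.calibration(n))
    S=cv2.cvtColor(im,cv2.COLOR_BGR2HSV)
    sub=W[y:y+h,x:x+w].reshape(-1,3); 
    print(n,'desk z',np.nanmedian(W[300:310,180:200,2]) if n=='scene' else np.nanmedian(W[380:400,200:240,2]))
    t=sub[sub[:,2]>10]; 
    top=t[t[:,2]>t[:,2].max()-6]; print('block top',len(top),np.median(top,0),top.min(0),top.max(0))
    r=cv2.minAreaRect(t[:,:2].astype(np.float32)); print('footprint',r, t.min(0),t.max(0))
    for lo,hi in((25,34),(40,52)):
        q=t[(t[:,2]>lo)&(t[:,2]<hi)]; 
        if len(q): print(lo,len(q),q.min(0).round(),q.max(0).round())
    R=W[ry:ry+rh,rx:rx+rw].reshape(-1,3); hsv=S[ry:ry+rh,rx:rx+rw].reshape(-1,3)
    q=R[(R[:,2]>182)&(R[:,2]<197)&(hsv[:,2]>100)&(R[:,0]<760)]
    print('rail top',len(q),np.median(q[:,2]),cv2.minAreaRect(q[:,:2].astype(np.float32)),q.min(0).round(),q.max(0).round())
    k=R[(R[:,2]>199)&(R[:,2]<216)&(hsv[:,2]<80)]
    print('knob',len(k),np.median(k,0),k.min(0).round(),k.max(0).round())
E
```

```text
scene desk z 1.1172981746366304
block top 40 [ 467.63563242 -354.73339697   78.44038597] [ 454.87001406 -368.16141392   76.96467562] [ 481.26091662 -334.71391322   82.9207743 ]
footprint ((479.1700744628906, -353.0484619140625), (67.49807739257812, 133.73585510253906), 82.54003143310547) [ 408.93209134 -378.46389101   10.02147907] [ 546.05114605 -311.7048508    82.9207743 ]
25 109 [ 418. -374.   25.] [ 546. -312.   34.]
40 114 [ 409. -378.   40.] [ 486. -313.   52.]
rail top 458 190.17738702919593 ((511.5303039550781, 21.523406982421875), (36.9000358581543, 244.2283477783203), 7.218026161193848) [ 482. -100.  182.] [545. 144. 197.]
knob 38 [517.85123052  56.62786289 209.65696478] [505.  49. 205.] [526.  64. 213.]
side desk z 1.1924477834377285
block top 64 [ 463.8937469  -349.21349227   78.38313753] [ 451.44088233 -366.35710889   76.72393456] [ 476.47593486 -331.15135914   82.6572024 ]
footprint ((474.81048583984375, -347.7447509765625), (71.17649841308594, 128.1577606201172), 84.01747131347656) [ 407.52877064 -376.95954369   10.03490373] [ 539.62072734 -306.21002285   82.6572024 ]
25 114 [ 408. -377.   25.] [ 540. -320.   34.]
40 100 [ 408. -377.   40.] [ 473. -306.   52.]
rail top 273 191.33449651489195 ((509.23486328125, 25.02136993408203), (31.972461700439453, 248.18450927734375), 7.5719828605651855) [482. -96. 182.] [541. 150. 197.]
knob 33 [509.00503481  52.99467029 210.9609487 ] [500.  46. 204.] [519.  67. 213.]
```

```bash
cat > snap.py <<'E'
import sys
from h import *
n=sys.argv[1]; c=optics.calibration('wrist'); p,d=optics.snapshot('wrist')
cv2.imwrite(f'pics/{n}.png',p[:,:,::-1]); np.savez(f'pics/{n}.npz',W=cloud(d,c),T=c['camera_from_world'])
T=np.linalg.inv(c['camera_from_world']); print('cam',T[:3,3].round(),'fwd',T[:3,2].round(2),'right',T[:3,0].round(2))
E
python3 snap.py w0
python3 -m creep '[0.98,0,-0.44,0,0,0,-1, 0.98,0,-0.44,0,0,0,-1, 0.98,0,-0.44,0,0,0,-1, 0.98,0,-0.44,0,0,0,-1, 0.98,0,-0.44,0,0,0,-1, 0.98,0,-0.44,0,0,0,-1, 0.98,0,-0.44,0,0,0,-1, 0.98,0,-0.44,0,0,0,-1]'
python3 snap.py w1
python3 -m creep '[0.98,0,-0.44,0,0,0,-1, 0.98,0,-0.44,0,0,0,-1, 0.98,0,-0.44,0,0,0,-1, 0.98,0,-0.44,0,0,0,-1, 0,0,0,0,1,0,-1, 0,0,0,0,1,0,-1, 0,0,0,0,1,0,-1, 0,0,0,0,1,0,-1]'
python3 snap.py w2
python3 - <<'E'
import cv2,numpy as np
cv2.imwrite('pics/w012.png',np.hstack([cv2.resize(cv2.imread(f'pics/w{i}.png'),(400,300)) for i in (0,2)]))
E
```

```text
cam [625.  69. 385.] fwd [-0.   -0.25 -0.97] right [ 1. -0.  0.]
t: 1.15
position: [518.7, -236.1, 226.5]
orientation: [0.5, -0.5, 0.5, -0.5]
force: [0.6, 0.6, -0.2]
grip_width: 91.8
cam [ 519. -167.  385.] fwd [ 0.   -0.25 -0.97] right [ 1. -0.  0.]
t: 2.2
position: [466.5, -352.6, 226.5]
orientation: [0.297, -0.297, 0.642, -0.642]
force: [1.0, -0.0, 0.8]
grip_width: 91.7
cam [ 510. -300.  385.] fwd [-0.16 -0.19 -0.97] right [ 0.76 -0.65  0.  ]
```

View pics/w012.png

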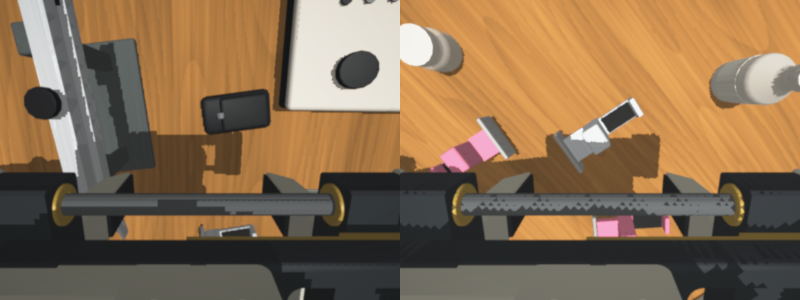

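```bash
python3 - <<'E'
from h import *
W=np.load('pics/w2.npz')['W']
for u,v in((304,208),(360,175),(160,220),(360,360),(400,275)): print((u,v),W[v,u].round())
T=np.load('pics/w2.npz')['T'];c=optics.calibration('wrist')
for P in ((466,-352,78),(420,-345,48),(540,-360,30)):
    q=T@np.r_[P,1]; print(P,q[0]/q[2]*c['fx']+c['cx'],q[1]/q[2]*c['fy']+c['cy'])
# rail from w0
W=np.load('pics/w0.npz')['W'];im=cv2.imread('pics/w0.png')[:270]
q=W[:270].reshape(-1,3);z=q[:,2]
r=q[(z>186)&(z<195)&(q[:,0]<600)];print('top',len(r),np.median(r[:,2]))
for y in range(0,150,20):
    a=r[abs(r[:,1]-y)<4]
    if len(a): print(y,a[:,0].min().round(1),a[:,0].max().round(1))
k=q[(z>207)&(z<218)];print('knob',len(k),k.mean(0),k.min(0),k.max(0))
E
```

```text
(304, 208) [ 469. -332.   77.]
(360, 175) [ 523. -349.   12.]
(160, 220) [ 352. -257.   31.]
(360, 360) [ 408. -486.   49.]
(400, 275) [ 490. -462.   -1.]
(466, -352, 78) 316.75574467592844 229.19627117458975
(420, -345, 48) 273.7802476947329 248.05151502343716
(540, -360, 30) 383.3623427557308 173.64383773415813
top 10941 190.36688280268075
0 506.6 526.3
20 505.5 524.7
40 503.0 522.7
60 515.0 520.6
80 498.7 518.6
100 483.8 516.5
120 482.5 514.2
knob 2342 [511.70692231  59.87455746 210.34680622] [498.52762949  47.75088894 207.00325565] [523.45647845  71.33789133 213.08491729]
```

```bash
python3 - <<'E'
from h import *
W=np.load('pics/w2.npz')['W']
q=W[:270].reshape(-1,3); q=q[(abs(q[:,0]-470)<90)&(abs(q[:,1]+350)<60)]
for lo,hi in((73,82),(44,52),(8,82)):
    t=q[(q[:,2]>lo)&(q[:,2]<hi)]; print(lo,len(t),np.median(t[:,2]),cv2.minAreaRect(t[:,:2].astype(np.float32)),t.mean(0).round(1))
W=np.load('pics/w0.npz')['W'];q=W[:270].reshape(-1,3)
r=q[(q[:,2]>186)&(q[:,2]<195)&(q[:,0]<600)]
e=[];
for y in range(-20,140,5):
    a=r[abs(r[:,1]-y)<2.5]
    if len(a)>20: e.append((y,a[:,0].max()))
e=np.array(e);p=np.polyfit(e[:,0],e[:,1],1);print('rail edge',p,np.degrees(np.arctan(p[0])),np.abs(np.polyval(p,e[:,0])-e[:,1]).max())
k=q[(q[:,2]>207)&(q[:,2]<218)];print(cv2.minEnclosingCircle(k[:,:2].astype(np.float32)))
E
```

```text
73 1287 76.38021721925634 ((466.7106628417969, -346.5341491699219), (36.12158966064453, 26.133773803710938), 83.24903106689453) [ 467.2 -346.    76.3]
44 514 48.1197789876222 ((447.3418273925781, -340.7975769042969), (63.82203674316406, 66.17123413085938), 83.80099487304688) [ 423.7 -336.4   47.9]
8 5585 35.5175683012971 ((477.8251647949219, -346.6305847167969), (69.30018615722656, 128.016357421875), 83.90018463134766) [ 468.9 -344.8   39.3]
rail edge [-1.04887806e-01  5.26873926e+02] -5.987734716633786 0.36342382574218846
((510.99493408203125, 59.513427734375), 12.467413902282715)
```

```bash

python3 -m creep '[0,0,0,0,1,0,-1, 0,0,0,0,1,0,-1, 0,0,0,0,1,0,-1, 0,0,0,0,1,0,-1, 0,0,0,0,1,0,-1, 0,0,0,0,0.65,0,-1, 0.02,0.9,-0.2,0,0,0,-1, 0,1,0,0,0,0,-1]'
python3 -m creep '[0,1,0,0,0,0,-1, 0,1,0,0,0,0,-1, 0,0,0,0,0,0,-1]'
```

```text
t: 3.25
position: [467.2, -346.2, 169.3]
orientation: [0.038, -0.039, -0.706, 0.706]
force: [0.1, 0.5, -0.7]
grip_width: 91.8
t: 3.62
position: [465.4, -345.6, 107.8]
orientation: [-0.041, 0.038, 0.707, -0.705]
force: [-0.8, -0.5, 0.2]
grip_width: 91.9
```

```bash

python3 -m creep '[0,1,0,0,0,0,-1, 0,1,0,0,0,0,-1, 0,0.7,0,0,0,0,-1, 0,0,0,0,0,0,-1, 0,0,0,0,0,0,0.6, 0,0,0,0,0,0,1, 0,0,0,0,0,0,1, 0,0,0,0,0,0,1]' 50
python3 -m creep '[0,0,0,0,0,0,1, 0,0,0,0,0,0,1]' 
python3 -c "from station import ctrl; s=ctrl.state();print(s['position'],s['orientation'],s['joints'])"
```

```text
t: 4.62
position: [466.9, -346.8, 29.1]
orientation: [0.04, -0.04, -0.706, 0.706]
force: [-0.0, -0.3, -1.4]
grip_width: 56.4
t: 4.88
position: [466.7, -346.9, 28.8]
orientation: [0.04, -0.04, -0.706, 0.706]
force: [-0.3, -0.9, 1.0]
grip_width: 36.2
[ 466.67597556 -346.91807832   28.7644201 ] [ 0.04009312 -0.04015726 -0.70589732  0.70603747] [ 0.27414461  0.622173    0.394277    1.89855281 -0.35914553  0.6901179
 -0.80239823]
```

```bash

python3 -m creep '[0,-0.5,0,0,0,0,1, 0,-1,0,0,0,0,1, 0,-1,0,0,-0.25,0,1, 0,-1,0,0,-0.5,0,1, 0,-1,0,0,-0.5,0,1, -0.4,0,-0.5,0,0,0,1, -0.7,0,-0.92,0,0,0,1, -0.7,0,-0.92,0,0,0,1]'
python3 -m creep '[-0.7,0,-0.92,0,0,0,1, -0.7,0,-0.92,0,0,0,1, -0.7,0,-0.92,0,0,0,1, -0.66,0,-0.88,0,0,0,1, 0,0,0,0,0,0,1, 0,0,0,0,0,0,1]'
python3 snap.py w3
python3 - <<'E'
from h import *
for n in('scene','side'):
    p,d=optics.snapshot(n);cv2.imwrite(f'pics/{n}1.png',p[:,:,::-1]);np.save(f'pics/{n}1.npy',d)
s=ctrl.state();print(s['t'],s['position'],s['orientation'],s['force'])
a,b,c=[cv2.imread(f'pics/{n}.png') for n in('scene1','side1','w3')]
r=lambda im,x,y,w,h:cv2.resize(im[y:y+h,x:x+w],(400,300),interpolation=cv2.INTER_CUBIC)
cv2.imwrite('pics/c2.png',np.vstack([np.hstack([r(a,220,170,160,120),r(b,270,180,160,120)]),np.hstack([r(c,0,0,640,480),r(c,160,100,320,240)])]))
E
```

```text
t: 5.88
position: [513.4, -269.2, 163.2]
orientation: [0.036, -0.037, 0.707, -0.706]
force: [1.0, -0.2, -1.4]
grip_width: 35.7
t: 6.62
position: [583.4, -153.6, 163.1]
orientation: [0.036, -0.037, 0.706, -0.706]
force: [0.6, -0.7, -1.1]
grip_width: 35.8
cam [ 651. -145.  322.] fwd [-0.25 -0.03 -0.97] right [ 0.1  -0.99 -0.  ]
6.775 [ 583.32247733 -154.87902773  163.58635957] [-0.03613258  0.03655971 -0.70608419  0.70625982] [-0.12104674  0.20696409 -1.94486138]
```

View pics/c2.png

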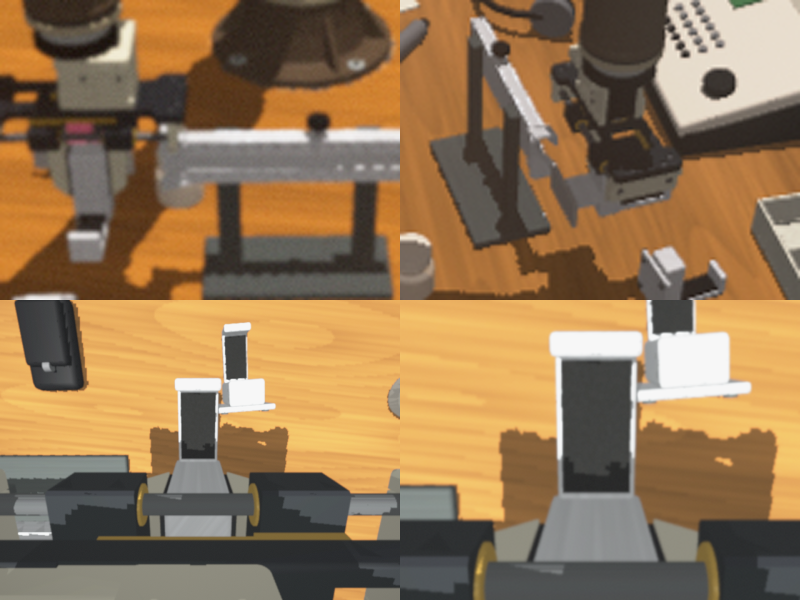

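The hanger is held level in front of the flare, with the shoe on the rail side. I'll check its tilt and shoe position from the depth.

```bash
python3 - <<'E'
from h import *
O=np.array([513.3,39.6,0]);a=np.radians(6.0);e=np.array([np.cos(a),np.sin(a),0]);u=np.array([-e[1],e[0],0])
W=np.load('pics/w3.npz')['W'].reshape(-1,3)
L=np.c_[(W-O)@e,(W-O)@u,W[:,2]]
t=L[(abs(L[:,1]+200)<30)&(L[:,0]>55)&(L[:,0]<150)&(L[:,2]>100)]
arm=t[(t[:,2]<160)&(abs(t[:,1]+200)<10)]
for x in range(65,135,6):
    k=arm[abs(arm[:,0]-x)<3]
    if len(k): print(x,np.median(k[:,2]).round(1),end=' | ')
k=t[(t[:,0]>70)&(t[:,0]<110)&(t[:,2]<150)&(t[:,2]>130)];
if len(k):print('\narm y',k[:,1].min(),k[:,1].max()); print(cv2.minAreaRect(k[:,:2].astype(np.float32)))
for n in('side','scene'):
    W=cloud(np.load(f'pics/{n}1.npy'),optics.calibration(n)).reshape(-1,3)
    L=np.c_[(W-O)@e,(W-O)@u,W[:,2]]
    s=L[(abs(L[:,0])<15)&(L[:,1]>-260)&(L[:,1]<-155)&(L[:,2]>125)&(L[:,2]<215)]
    if len(s): print(n,'shoe',len(s),np.median(s,0),np.percentile(s,[2,98],0).round(1).tolist())
    m=L[(abs(L[:,0])<25)&(L[:,1]>-150)&(L[:,1]<-112)&(L[:,2]>125)&(L[:,2]<215)]
    if len(m): print(n,'mouth',len(m),np.percentile(m,[1,50,99],0).round(1).tolist())
    q=L[(abs(L[:,0])<25)&(L[:,1]>-90)&(L[:,1]<100)&(L[:,2]>187)&(L[:,2]<196)]
    if len(q): print(n,'roof',len(q),np.percentile(q,[2,50,98],0).round(1).tolist())
E
```

```text
65 146.5 | 71 145.9 | 77 145.9 | 83 146.0 | 89 146.0 | 95 145.9 | 101 146.0 | 107 145.9 | 113 145.9 | 119 142.8 | 
arm y -212.67201754992072 -182.5659846692658
((90.00596618652344, -197.61805725097656), (30.105188369750977, 39.9849853515625), 89.9907455444336)
side shoe 181 [  -4.16902731 -204.05837708  170.94024619] [[-6.7, -235.0, 151.1], [13.8, -166.5, 185.0]]
side mouth 142 [[-17.7, -139.2, 133.4], [-1.3, -126.8, 153.2], [13.0, -112.3, 199.2]]
side roof 264 [[-22.7, -88.1, 187.3], [-4.7, -12.3, 190.8], [6.6, 98.0, 195.2]]
scene shoe 19 [   0.76099907 -170.31443795  163.9965647 ] [[-1.7, -208.8, 150.0], [7.4, -168.1, 179.6]]
scene mouth 216 [[-16.0, -139.5, 137.4], [4.7, -125.4, 153.7], [15.7, -112.2, 196.5]]
scene roof 411 [[-15.5, -86.0, 187.3], [0.9, 4.7, 190.4], [11.3, 95.8, 193.8]]
```

Level and square to the rail, lateral error about 1 mm. I'll enter the shoe slowly and watch the forces.

```bash

python3 -m creep '[0,0,-0.6,0,0,0,1, 0,0,-0.6,0,0,0,1, 0,0,-0.3,0,0,0,1, 0,0,-0.2,0,0,0,1, 0,0,0,0,0,0,1]'
python3 -m creep '[0,0,-0.25,0,0,0,1, 0,0,-0.25,0,0,0,1, 0,0,0,0,0,0,1]'
python3 -c "from station import ctrl; s=ctrl.state();print(s['position'],s['force'],s['torque'])"
```

```text
t: 7.4
position: [578.7, -102.9, 163.8]
orientation: [0.037, -0.037, 0.706, -0.706]
force: [-0.3, -0.7, -1.4]
grip_width: 35.4
t: 7.78
position: [577.0, -87.5, 163.6]
orientation: [0.037, -0.037, 0.706, -0.706]
force: [-0.2, -0.6, -0.4]
grip_width: 35.7
[577.04952631 -87.49310157 163.63635713] [-0.17969273 -0.5927453  -0.42348812] [0.06637155 0.11107982 0.00067886]
```

```bash

python3 -m creep '[0,0,-0.3,0,0,0,1, 0,0,-0.5,0,0,0,1, 0,0,-0.5,0,0,0,1, 0,0,0,0,0,0,1]'
python3 -m creep '[0,0,-0.5,0,0,0,1, 0,0,-0.7,0,0,0,1, 0,0,-0.7,0,0,0,1, 0,0,-0.7,0,0,0,1, 0,0,0,0,0,0,1]'
python3 -c "from station import ctrl; s=ctrl.state();print(s['position'],s['force'],s['torque'])"
```

```text
t: 8.28
position: [572.9, -47.3, 163.6]
orientation: [0.038, -0.038, 0.706, -0.706]
force: [0.2, -0.6, -1.4]
grip_width: 35.7
t: 8.9
position: [564.6, 30.4, 163.6]
orientation: [0.038, -0.038, 0.706, -0.706]
force: [-0.3, -0.7, -1.8]
grip_width: 35.7
[564.64892716  30.35376618 163.63312273] [-0.30215849 -0.74449732 -1.76762494] [0.0525316  0.12201532 0.02024267]
```

```bash

python3 -m creep '[0,0,-0.7,0,0,0,1, 0,0,-0.7,0,0,0,1, 0,0,-0.6,0,0,0,1, 0,0,-0.3,0,0,0,1, 0,0,0,0,0,0,1]'
python3 -m creep '[0,0,-0.15,0,0,0,1, 0,0,-0.1,0,0,0,1, 0,0,0,0,0,0,1]'
```

```text
t: 9.52
position: [557.7, 96.8, 163.7]
orientation: [-0.037, 0.037, -0.706, 0.706]
force: [0.7, -0.3, -1.5]
grip_width: 35.9
t: 9.9
position: [556.9, 104.1, 163.7]
orientation: [0.037, -0.037, 0.706, -0.706]
force: [-0.1, -0.4, -1.6]
grip_width: 35.8
```

```bash

python3 -m creep '[0,0,-0.1,0,0,0,1, 0,0,-0.05,0,0,0,1, 0,0,0,0,0,0,1]'
python3 -c "from station import ctrl; s=ctrl.state();print(s['position'],s['force'],s['torque'])"
```

```text
t: 10.28
position: [556.3, 108.7, 163.7]
orientation: [0.037, -0.037, 0.706, -0.706]
force: [0.3, 0.3, -2.1]
grip_width: 36.0
[556.33873148 108.6847765  163.71348374] [ 0.33371239  0.31957399 -2.09130635] [0.03789489 0.07536243 0.05126512]
```

```bash

python3 -m creep '[0,0,-0.1,0,0,0,1, 0,0,0,0,0,0,1]'
python3 -m creep '[0,0,-0.07,0,0,0,1, 0,0,0,0,0,0,1]'
```

```text
t: 10.52
position: [556.1, 111.6, 163.7]
orientation: [-0.037, 0.037, -0.706, 0.706]
force: [0.6, 0.3, -1.9]
grip_width: 35.6
t: 10.78
position: [556.1, 111.8, 163.8]
orientation: [-0.037, 0.037, -0.705, 0.707]
force: [0.8, -4.8, -0.5]
grip_width: 36.1
```

Stop contact at about 67 mm, as expected. I'll press a little more to seat it.

```bash

python3 -m creep '[0,0,-0.1,0,0,0,1, 0,0,0,0,0,0,1]'
python3 -m creep '[0,0,-0.1,0,0,0,1, 0,0,0,0,0,0,1]'
```

```text
t: 11.02
position: [556.1, 111.9, 163.9]
orientation: [-0.036, 0.036, -0.704, 0.708]
force: [1.7, -14.1, 0.6]
grip_width: 36.0
t: 11.28
position: [556.1, 112.0, 164.0]
orientation: [-0.036, 0.035, -0.703, 0.709]
force: [1.7, -22.4, 2.8]
grip_width: 36.0
```

```bash

python3 -m creep '[0,0,0.1,0,0,0,1, 0,0,0.1,0,0,0,1, 0,0,0,0,0,0,1]'
python3 -m creep '[0,0,0,0,0,0,0.4, 0,0,0,0,0,0,-0.2, 0,0,0,0,0,0,-0.4, 0,0,0,0,0,0,-0.4, 0,0,0,0,0,0,-0.4]'
python3 -m creep '[0,-0.4,0,0,0,0,-0.4, 0,-0.8,0,0,0,0,-0.4, 0,-0.8,0,0,0,0,-0.4, 0,-0.6,0,0,0,0,-0.4, 0,0,0,0,0,0,1]'
```

```text
t: 11.65
position: [556.1, 111.8, 163.8]
orientation: [-0.037, 0.037, -0.706, 0.707]
force: [0.9, -6.8, 0.2]
grip_width: 35.9
t: 12.28
position: [555.9, 113.9, 163.8]
orientation: [0.037, -0.037, 0.706, -0.706]
force: [-0.3, -0.1, -0.1]
grip_width: 63.7
t: 12.9
position: [556.9, 113.7, 243.7]
orientation: [0.038, -0.036, 0.706, -0.706]
force: [-0.5, 0.8, 0.3]
grip_width: 57.8
```

```bash

python3 -m creep '[0.6,0,0.55,0,0,0,1, 0.6,0,0.55,0,0,0,1, 0.48,0,0.55,0,0,0,1, 0,0,0,0,0,0,1]'
python3 - <<'E'
from h import *
for n in('scene','side'):
    p,d=optics.snapshot(n);cv2.imwrite(f'pics/{n}2.png',p[:,:,::-1]);np.save(f'pics/{n}2.npy',d)
a,b=[cv2.imread(f'pics/{n}.png') for n in('scene2','side2')]
r=lambda im,x,y,w,h:cv2.resize(im[y:y+h,x:x+w],(400,300),interpolation=cv2.INTER_CUBIC)
cv2.imwrite('pics/c3.png',np.hstack([r(a,270,170,160,120),r(b,250,160,160,120)]))
O=np.array([513.3,39.6,0]);t=np.radians(6.0);e=np.array([np.cos(t),np.sin(t),0]);u=np.array([-e[1],e[0],0])
W=cloud(np.load('pics/scene2.npy'),optics.calibration('scene')).reshape(-1,3);L=np.c_[(W-O)@e,(W-O)@u,W[:,2]]
q=L[(L[:,0]>30)&(L[:,0]<150)&(L[:,2]>110)&(L[:,2]<220)&(abs(L[:,1]-67)<60)]
for lo,hi in((30,75),(75,110),(110,150)):
    k=q[(q[:,0]>lo)&(q[:,0]<hi)]
    if len(k): print(lo,len(k),np.percentile(k,[2,50,98],0).round(1).tolist())
E
```

```text
t: 13.4
position: [510.1, 57.5, 241.7]
orientation: [-0.036, 0.036, -0.706, 0.706]
force: [-0.0, -0.3, 0.1]
grip_width: 18.8
30 494 [[41.6, 46.1, 132.8], [61.6, 63.0, 174.0], [72.2, 81.0, 205.2]]
75 80 [[75.8, 49.6, 127.1], [86.4, 62.8, 133.6], [103.0, 77.8, 137.4]]
110 138 [[114.4, 49.9, 119.3], [120.1, 63.6, 137.1], [123.8, 78.7, 150.4]]
```

View pics/c3.png

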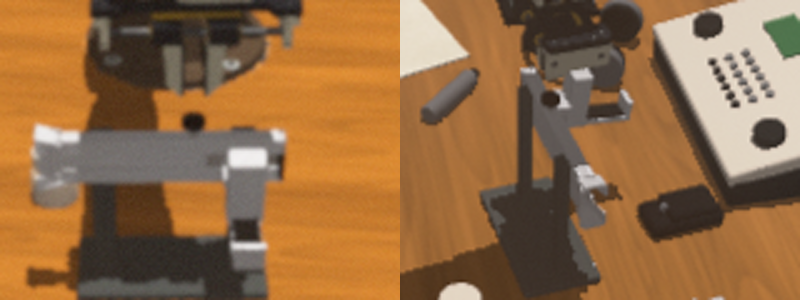

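The hanger is on the rail at the stop end with its normal sag. Now I'll press the pin with the fingers closed.

```bash

python3 -m creep '[-0.03,0,-0.06,0,0,0,1, 0,0.4,0,0,0,0,1, 0,0.4,0,0,0,0,1, 0,0.15,0,0,0,0,1, 0,0,0,0,0,0,1]'
python3 -m creep '[0,0.15,0,0,0,0,1, 0,0.15,0,0,0,0,1, 0,0,0,0,0,0,1]'
```

```text
t: 14.12
position: [511.3, 60.9, 212.6]
orientation: [-0.037, 0.037, -0.706, 0.706]
force: [1.3, -0.2, -0.1]
grip_width: 0.8
t: 14.5
position: [511.6, 60.9, 204.0]
orientation: [-0.037, 0.037, -0.706, 0.706]
force: [-0.3, 0.0, 0.3]
grip_width: 0.6
```

```bash

python3 -m creep '[0,0.15,0,0,0,0,1, 0,0,0,0,0,0,1]'
python3 -m creep '[0,0.12,0,0,0,0,1, 0,0,0,0,0,0,1]'
```

```text
t: 14.75
position: [511.5, 61.0, 199.4]
orientation: [-0.037, 0.037, -0.706, 0.706]
force: [0.2, 0.1, -0.5]
grip_width: 0.5
t: 15.0
position: [511.8, 61.0, 198.0]
orientation: [0.037, -0.037, 0.707, -0.706]
force: [-8.1, -0.5, 24.8]
grip_width: 0.6
```

Hard stop at 198.0 mm with 25 N, which matches the fully-down height. I'll back off and check.

```bash

python3 -m creep '[0,-0.4,0,0,0,0,1, 0,-1,0,0,0,0,1, 0,-1,0,0,0,0,1, 0,-1,0,0,0,0,1, 0.9,-1,0.5,0,0,0,1, 0.9,-1,0.8,0,0,0,1, 0.9,-0.3,0.8,0,0,0,1, 0,0,0,0,0,0,1]'
python3 - <<'E'
from h import *
for n in('scene','side'):
    p,d=optics.snapshot(n);cv2.imwrite(f'pics/{n}3.png',p[:,:,::-1]);np.save(f'pics/{n}3.npy',d)
O=np.array([513.3,39.6,0]);t=np.radians(6.0);e=np.array([np.cos(t),np.sin(t),0]);u=np.array([-e[1],e[0],0])
for n in('scene','side'):
    W=cloud(np.load(f'pics/{n}3.npy'),optics.calibration(n)).reshape(-1,3);L=np.c_[(W-O)@e,(W-O)@u,W[:,2]]
    v=cv2.imread(f'pics/{n}3.png').max(2).ravel()
    k=L[(abs(L[:,0])<18)&(abs(L[:,1]-18)<18)&(v<70)&(L[:,2]>190)&(L[:,2]<225)]
    print(n,'knob',len(k),np.percentile(k,[5,50,95],0).round(1).tolist() if len(k) else '')
    q=L[(L[:,0]>35)&(L[:,0]<75)&(L[:,2]>130)&(L[:,2]<220)&(abs(L[:,1]-67)<40)]
    print('block',len(q),np.percentile(q,[2,50,98],0).round(1).tolist())
print(ctrl.state()['force'],ctrl.state()['t'])
a,b=[cv2.imread(f'pics/{n}3.png') for n in('scene','side')]
r=lambda im,x,y,w,h:cv2.resize(im[y:y+h,x:x+w],(400,300),interpolation=cv2.INTER_CUBIC)
cv2.imwrite('pics/c4.png',np.vstack([np.hstack([r(a,270,170,160,120),r(b,250,160,160,120)]),np.hstack([r(a,0,0,640,480),r(b,0,0,640,480)])]))
E
```

```text
t: 16.0
position: [436.7, -12.3, 368.3]
orientation: [0.037, -0.035, 0.707, -0.706]
force: [0.2, 0.6, -0.3]
grip_width: 0.6
scene knob 36 [[-3.4, 9.4, 193.6], [5.9, 16.5, 197.5], [10.8, 23.8, 200.4]]
block 485 [[43.6, 46.3, 132.9], [61.4, 63.4, 173.9], [71.2, 80.8, 205.5]]
side knob 32 [[-12.7, 7.7, 192.8], [-3.5, 13.6, 197.7], [5.6, 22.1, 202.3]]
block 253 [[35.6, 46.6, 131.4], [47.4, 54.1, 179.6], [71.7, 83.5, 207.1]]
[-0.13419782  0.75045618  0.11212186] 16.1
```

View pics/c4.png

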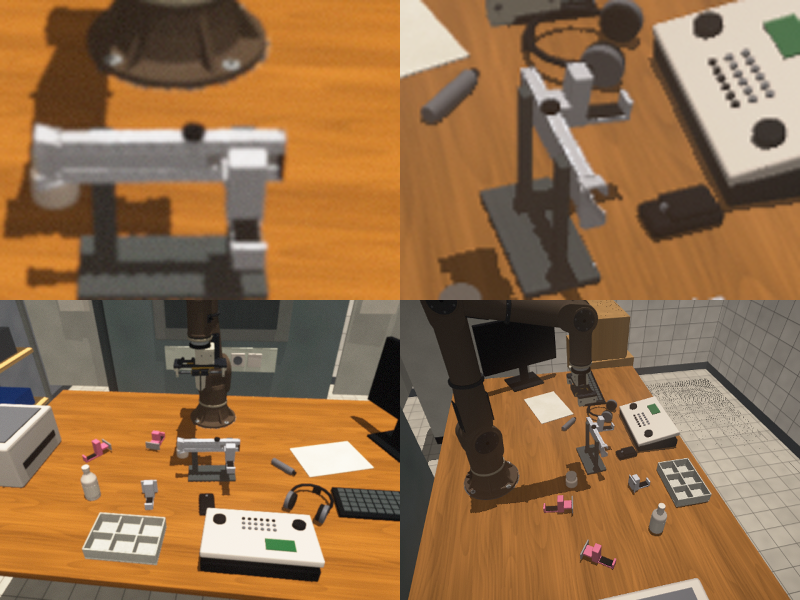

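The knob now sits down on the roof at about 198 mm. The hanger hasn't moved from the stop, everything else is in place and the robot is clear.

```bash
python3 -c "from station import ctrl; print(ctrl.hand_in())"
```

```text
the job is handed in; nothing more can be done
None
```

I slid the T-shoe hanger into the flared end of the rail until it hit the end stop, then pressed the locking pin fully down behind it. The job was handed in at about 16 s of the 51 s allowed.

- **Hanger home:** the tool stopped at about 67 mm along the rail, close to the expected 69 mm, and I pressed it against the stop with 22 N. After release the cameras put the hanger at about 63 mm. The scene camera reads about 3 mm low in y, so that agrees with it being home. It did not move while the pin was pressed.
- **Pin down:** it reached a hard stop at 198.0 mm with 25 N. Both cameras then showed the knob at about 197.6 mm, against 198 mm for fully down. The 4 N of pin friction did not show in the force readings on the way down.
- **Everything else:** in the last pictures the other hanger, the pink look-alikes and the other items look to be where they were. I checked this by eye, not by measuring. The robot is clear of everything.

No check failed. I did not try pulling the hanger back against the pin.

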